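# Load a sample and start the fixture's clamp screw

### The arm

A 6-joint arm with a two-finger parallel gripper is mounted at the origin on the work surface. World frame = base frame: x ahead of the robot, y to its left, z up, the work surface at z = 0. Lengths are in m, angles in rad, forces in N, time in s.
With the tool pointing down it reaches from about 0.3 to 0.775 m from the base axis. Payload 14.6 kg.
Tool frame: the origin (TCP) lies on the centre line of the jaws, within the pads' length; the fingertips stand 25 mm ahead of it and the grasp point (between the pads) lies 6 mm ahead of it (ctrl.tip_reach is the distance from the TCP to the fingertips, in m); z points along the fingers, y is the line along which they close (so a half turn about z gives the same grasp; the last joint's range is limited). The gripper opens to 94 mm and grips with 3 to 60 N. Pads are 16 mm wide; open, the fingers measure 119 mm over their backs; the gripper's body (75 mm by 177 mm) begins 78 mm behind the grasp point.
Start: joints at [1.039, 0.3, 1.521, -0, 1.321, -0.067], TCP at [0.247, 0.492, 0.23] pointing down, gripper open.
Joint ranges: [-3.03, 3.03], [-0.79, 2.21], [0.23, 2.52], [-1.04, 4.18], [0, 3.07], [-2.55, 2.55]. Speed limits (rad/s): [2.22, 2.22, 2.57, 3.14, 3.14, 3.14].

### API

Orientations are given as [roll, pitch, yaw] about the fixed x, y, z axes, in that order (R = Rz(yaw) Ry(pitch) Rx(roll)).
In Python, from station import ctrl gives the robot as it stands. The module is installed in compiled form; this text tells all that it offers.
- The arm moves only by the tool apply_moves, never from a script. Its argument "deltas" is a list of rows, each a list of 7 numbers: the closure in counts, from 0 (fully open) to 255 (shut), then the shift along the world's x, y, z in cm, then the turn, a rotation vector about the world's x, y, z in rad. In form: [[jaw, tx, ty, tz, ax, ay, az], ...]. A call has 1 to 10 rows; each row shifts and turns the commanded pose from where the row before left it; what a row does not reach is not made up. A row lasts 1/10 s, in which the tool goes at most 50 mm and 8.59 degrees, less where a joint would pass 70% of its speed; a pose out of reach is approached as far as the arm can. A call with a gripper value outside its range is refused whole. The fingers move at their own pace and stop on an object; "grip_force" is the grip in N (left out, the last holds). Time passes only in rows, so rows that do not move let the fingers close. It gives the time, the measured TCP pose, the force, the opening and the grip force at its end, in the units of the state.
- ctrl.get_obs(): the state, without advancing time (a new reading comes with each control period).
- ctrl.camera(name): name is "scene" or "top" or "wrist"; returns a dict with "img" (480x640x3 uint8, red, green, blue), "K" (3x3 intrinsics, pixels), "k1" (the pictures are not rectified: a ray, as slopes to the right and down, at radius r is drawn at 1 + k1 r^2 times it, then the intrinsics apply), "pose" (4x4, takes a point from camera to world coordinates); the wrist camera has in their place "hand_eye" (4x4, takes a point from camera to tool coordinates, whose origin is the TCP and whose axes are the flange's). Camera axes: x right, y up, looking along -z (the intrinsics and any distortion apply to the point x, -y, -z); pixel columns grow to the right and rows downward; lengths in m; the calibration is good to about 2 mm. A picture is of the moment at which its call begins: read the wrist's pose just before it. There is no depth.
- ctrl.hand_in(): hands the job in; it is judged then, once.
The state is a dict: "time_s": time; "qpos": joint angles; "joint_vel": joint speeds; "tau": joint torques, N m; "ee_pos": TCP position; "eef_rot": TCP orientation; "force": force on the tool from outside, world axes, zero at the start; "moment": the same for the moment, N m; "grip_width": finger opening in m; "grip_force": force on a finger pad.
Only numpy, scipy, OpenCV 4.12 (cv2) and the standard library are available. Lean on these libraries where they do the work, as an engineer would, in place of code of your own. Each camera call takes 0.05 s, during which the arm holds its last target. There are 200 camera calls.

### The job

Seat the loose tabbed sample block fully down in the fixture's nest with its tab in the slot, and let go of it. Then start the fixture's clamp screw without cross-threading it: by its crank, turn it backward (counter-clockwise from above) until it drops into the thread, then forward (clockwise) one full turn, and finish still gripping the crank so that the started screw is held there. Leave the other things on the table where they are.

Things in the scene. Friction and masses are not known exactly. Their poses are not given: they have to be found in the camera images.
- fixture: fixed aluminium plate 140 (x) x 300 (y) x 15 mm lying on the table; origin at the centre of its underside, z up. Nest at its +y half, round steel boss with the clamp screw at its -y half, a low flat jaw (top 25 mm above the table) between
- nest (a point): centre of the nest's floor, 15 mm above the table. The nest is a pocket 65 (fixture x) x 41 mm (fixture y) in a dark steel frame whose 10 mm thick walls stand 12 mm above the floor, with an 18 mm wide slot, open through the wall, in the middle of the +x wall
- nest_slot (a point): centre of that slot, on the nest floor, 37.5 mm from the nest's centre along fixture +x; the sample's tab belongs here
- sample: loose aluminium block 60 (x) x 36 (y) x 45 mm (z), 0.27 kg, with a tab 12 mm wide and 10 mm high standing out 13.5 mm at the foot of its +x end; origin at the centre of its underside; starts standing upright. When seated its x axis points along fixture +x
- tab (a point): point under the sample's tab, 37.5 mm from the sample's origin along its +x
- boss_top (a point): point on the screw's vertical axis, at the top of the boss, 50 mm above the table; boss diameter 52 mm
- clamp_screw: clamp screw (8 mm pitch, 0.55 kg) with crank, upright in the boss; it only turns and moves up and down. Origin on its axis under the head, 19 mm above boss_top while it stands on the thread's mouth; at the thread's beginning it falls 8 mm by its weight unless held up, then sinks 8 mm per turn forward. Head and arm reach 16 mm above this origin. This frame does not turn with the crank
- crank (a joint): turning angle of the screw, rad, growing forward (clockwise from above). The crank arm lies along fixture +x at 0 and 2 pi, along -y at pi/2. Starts at 1.2 to 3.8 on the level mouth. The thread begins at 0: the screw drops between 0 and -0.25. Stops: at -0.7 and, while not dropped, at 5.0, so it cannot be started forward. Turns easily (about 1 N at the handle)
- grip (a point): centre of the crank's handle, an upright black round sleeve 20 mm across, 44 mm long, 45 mm from the screw's axis; 32 mm above the crank arm at the start. The sleeve spins freely and slides easily on its pin (10 mm down to the arm, 20 mm up; a weak spring floats it), so it may be gripped at one height and yaw and led in a circle while the screw turns and sinks. The pin stands 23 mm out of its top
- plain_block: bystander: plain steel block 60 x 36 x 30 mm without a tab; origin at its underside
- ring_gauge: bystander: steel ring, 56 mm across, 18 mm high; origin at its underside
- plug_gauge: bystander: steel plug gauge standing upright, 34 mm across, 62 mm high; origin at its underside
- jar: bystander: glass jar 54 mm across, 75 mm high; origin at its underside
- brush: bystander: small brush lying on the table
- mouse: bystander: black computer mouse on its mat
There are look-alikes about, which are no part of the job. What is shaped like the sample but purple is not meant.

How it is judged:
By the outcome, as a careful person would: the job done as asked, in the order asked, and still so for the second after the job is handed in, while the arm keeps its last pose, push and grip.
It also fails if it takes over 72 s, if anything falls off the work surface, if the arm or the gripper's body presses on something with over 40 N, if the wrist force passes 120 N, or if a joint passes its speed limit or range.

## Working session

There is one attempt and no reset: what is moved stays moved. The work goes in short steps, Python scripts to look and compute and a tool call to move; the robot and the scene stay as the last step left them, time stands still between calls to the robot, and variables do not carry over. Pictures are saved under pics/ and viewed, at most 10 in all, crops included, and the job is handed in when it is done.

Besides the shell and the picture viewer there is one more tool, called after ">>>" as name(argument=value, ...), one argument or row to a line, values as JSON. apply_moves: Moves the arm, as the interface text tells. Its arguments: {"type":"object","properties":{"deltas":{"type":"array"},"grip_force":{"type":"number"}},"required":["deltas"]}

```bash
mkdir -p pics; cat > h.py <<'E'
import numpy as np, cv2
from station import ctrl
from scipy.spatial.transform import Rotation as R
def shot(n,f):
    o=ctrl.get_obs(); c=ctrl.camera(n); cv2.imwrite('pics/'+f,c['img'][:,:,::-1])
    if n=='wrist':
        T=np.eye(4);T[:3,:3]=R.from_euler('xyz',o['eef_rot']).as_matrix();T[:3,3]=o['ee_pos']
        c['pose']=T@np.array(c['hand_eye'])
    np.savez('pics/'+f[:-4]+'.npz',K=c['K'],k1=c['k1'],pose=c['pose'],img=c['img'])
    return o
def load(f): return np.load('pics/'+f+'.npz')
def proj(c,P):
    P=np.atleast_2d(P).astype(float);T=c['pose'];p=(P-T[:3,3])@T[:3,:3]
    s=np.c_[p[:,0],-p[:,1]]/-p[:,2:3]; s=s*(1+c['k1']*(s**2).sum(1,keepdims=True))
    K=c['K']; return np.c_[s[:,0]*K[0,0]+K[0,2],s[:,1]*K[1,1]+K[1,2]]
def back(c,uv,z):
    uv=np.atleast_2d(uv).astype(float);K=c['K'];d=np.c_[(uv[:,0]-K[0,2])/K[0,0],(uv[:,1]-K[1,2])/K[1,1]];s=d.copy()
    for _ in range(20): s=d/(1+c['k1']*(s**2).sum(1,keepdims=True))
    T=c['pose'];r=np.c_[s[:,0],-s[:,1],-np.ones(len(s))]@T[:3,:3].T
    t=(z-T[2,3])/r[:,2:3]; return T[:3,3]+t*r
E
python3 - <<'E'
from h import *
print(shot('top','top.png')); shot('scene','scene.png')
c=load('top');print(c['K'],c['k1'],c['pose'])
E
```

```text
{'time_s': 0.0, 'qpos': array([ 1.03938656e+00,  3.00454934e-01,  1.52158043e+00, -1.29052361e-05,
        1.32070515e+00, -6.66098657e-02]), 'joint_vel': array([-0.00124369,  0.001035  ,  0.00064176, -0.00111937, -0.00021591,
        0.00062802]), 'tau': array([ 5.34827086e-05, -5.31811917e+01, -3.52742350e+01,  7.08591426e-02,
        2.43961997e-02, -7.54084249e-05]), 'ee_pos': array([0.24642474, 0.49144251, 0.22989546]), 'eef_rot': array([-3.14044650e+00, -6.39301908e-05,  2.67679592e+00]), 'force': array([-0.09514895,  0.3247757 ,  0.27706505]), 'moment': array([-0.02252887,  0.00950296, -0.04385186]), 'grip_force': 0.0, 'grip_width': 0.09388671702724156}
[[432.9962608    0.         319.12083314]
 [  0.         432.9962608  244.92741544]
 [  0.           0.           1.        ]] 0.008667910994665047 [[ 1.91498321e-02  9.86440223e-01 -1.62999908e-01  3.41752535e-01]
 [-9.99816604e-01  1.88597888e-02 -3.32678638e-03  5.86674082e-02]
 [-2.07532058e-04  1.63033722e-01  9.86620475e-01  1.09199910e+00]
 [ 0.00000000e+00  0.00000000e+00  0.00000000e+00  1.00000000e+00]]
```

View pics/top.png

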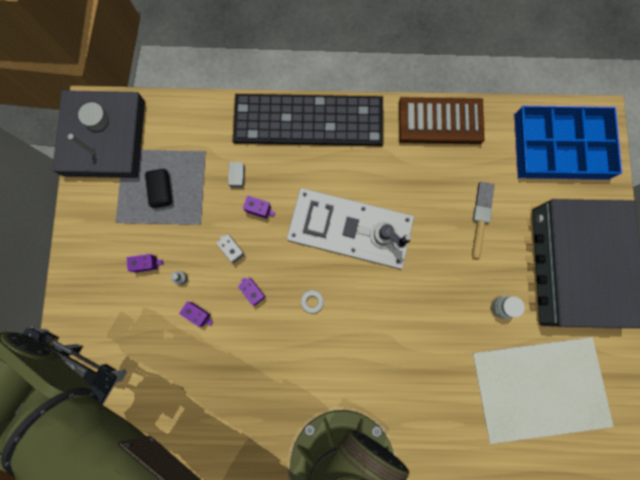

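View pics/scene.png

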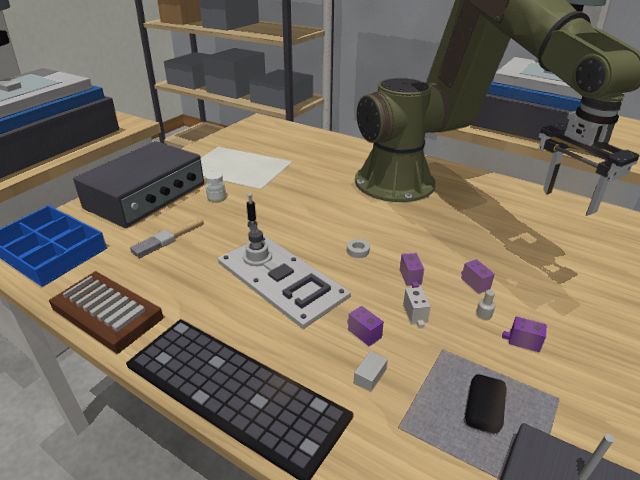

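The top view shows the fixture with corners near (302,190), (413,214), (405,267) and (289,240). The nest is near (318,218), the crank near (390,238), and the unpainted tabbed sample at (231,249). The scene view shows the sample at (417,303) with its tab toward the bottom, and the crank handle at (251,210).

```bash
python3 - <<'E'
from h import *
c=load('top')
print(back(c,[(302,190),(413,214),(405,267),(289,240)],.015))
print(back(c,[(231,249),(240,263)],.045)); print(back(c,[(318,218)],.027))
i=c['img'][150:300,215:425,::-1]; a=cv2.resize(i,(800,571),interpolation=cv2.INTER_CUBIC); cv2.imwrite('pics/z.png',a)
print(ctrl.camera('wrist')['hand_eye'])
E
```

```text
[[ 0.66215139  0.10911582  0.015     ]
 [ 0.60417568 -0.17550695  0.015     ]
 [ 0.46788951 -0.15334324  0.015     ]
 [ 0.53084143  0.13860355  0.015     ]]
[[0.50051117 0.27753034 0.045     ]
 [0.46648135 0.25384112 0.045     ]]
[[0.58637824 0.0663975  0.027     ]]
[[-2.59250124e-04  9.73878193e-01  2.27070908e-01  6.69817064e-02]
 [ 9.99999965e-01  2.41977852e-04  1.03902178e-04 -4.94003676e-04]
 [ 4.62419346e-05  2.27070927e-01 -9.73878222e-01 -1.53216292e-01]
 [ 0.00000000e+00  0.00000000e+00  0.00000000e+00  1.00000000e+00]]
```

View pics/z.png

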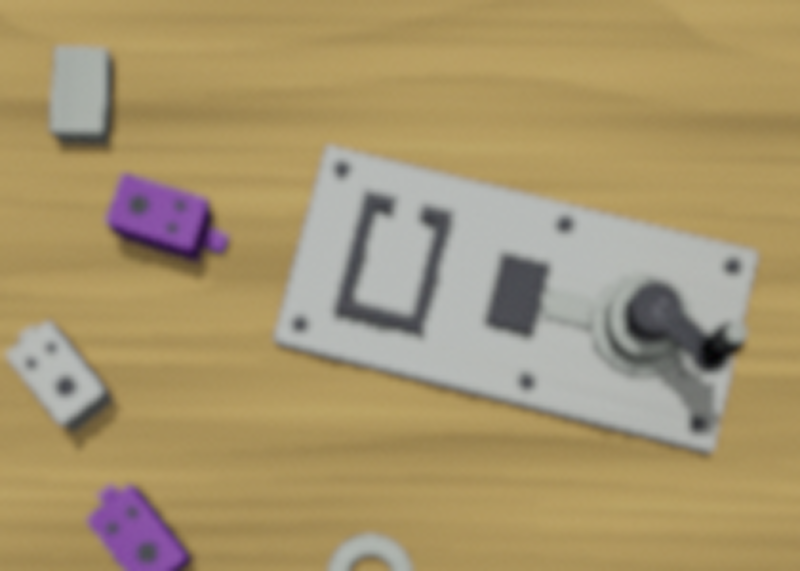

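Slot faces image-up (fixture +x). The sample's tab points up-left at zoom (30,330), and the handle is at (718,350). Moving over the sample now.

>>> apply_moves(
  deltas=[
    [60,2.5,-2.1,-0.6,0,0,0.114],
    [60,2.5,-2.1,-0.6,0,0,0.114],
    [60,2.5,-2.1,-0.6,0,0,0.114],
    [60,2.5,-2.1,-0.6,0,0,0.114],
    [60,2.5,-2.1,-0.6,0,0,0.114],
    [60,2.5,-2.1,-0.6,0,0,0.114],
    [60,2.5,-2.1,-0.6,0,0,0.114],
    [60,2.5,-2.1,-0.6,0,0,0.114],
    [60,2.5,-2.1,-0.6,0,0,0.114],
    [60,2.5,-2.1,-0.6,0,0,0.114],
  ],
)

```text
time_s: 1.15
ee_pos: [0.4974, 0.2806, 0.17]
eef_rot: [3.142, -0.0, -2.462]
force: [0.7, 0.6, 0.5]
grip_width: 0.0721
grip_force: 0.0
```

```bash
python3 - <<'E'
from h import *
o=shot('wrist','w1.png');print(o['ee_pos'],o['eef_rot'],o['qpos'],o['grip_width'],o['force'])
E
```

```text
[0.4973822  0.28059631 0.17002285] [ 3.14150360e+00 -3.38830302e-04 -2.46173878e+00] [ 4.49501186e-01  4.01166935e-01  1.52998132e+00  9.97502720e-06
  1.21079462e+00 -1.80115251e+00] 0.07211682680718892 [0.70843164 0.61446719 0.46025805]
```

View pics/w1.png

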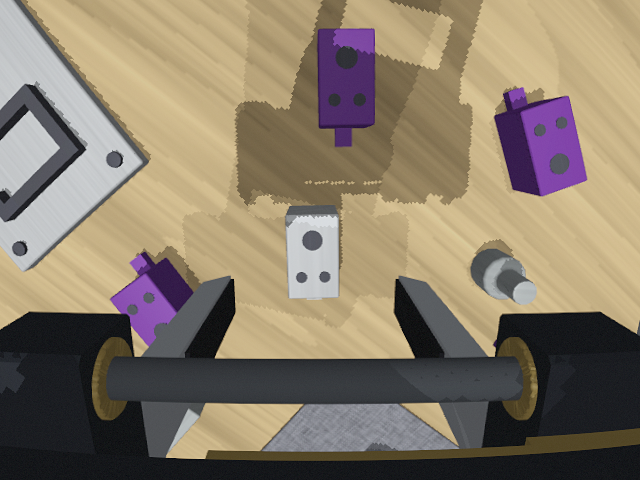

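The wrist picture shows the sample upright. Its top face spans about (288,222)–(340,298), with the tab under its lower edge. Next I measure it from its contour.

```bash
python3 - <<'E'
from h import *
c=load('w1');hsv=cv2.cvtColor(c['img'],cv2.COLOR_RGB2HSV)
m=((hsv[...,1]<40)&(hsv[...,2]>150)).astype(np.uint8);x=np.zeros_like(m);x[200:310,270:360]=m[200:310,270:360]
x=cv2.morphologyEx(x,cv2.MORPH_OPEN,np.ones((3,3)))
k=max(cv2.findContours(x,0,2)[0],key=cv2.contourArea)[:,0]
for z in(.045,):
  P=back(c,k,z)[:,:2]
  r=cv2.minAreaRect((P*1000).astype(np.float32));print(r,cv2.boxPoints(r))
print(cv2.boundingRect(k))
a=cv2.resize(c['img'][200:310,270:360,::-1],(450,550));b=cv2.cvtColor(cv2.resize(x[200:310,270:360]*255,(350,550)),8);cv2.imwrite('pics/z1.png',np.hstack([a,b]))
E
```

```text
((503.5147705078125, 285.51409912109375), (59.42891311645508, 35.01066970825195), 40.18394088745117) [[469.5184  279.7147 ]
 [492.10883 252.96738]
 [537.5111  291.3135 ]
 [514.9207  318.06082]]
(286, 215, 53, 85)
```

View pics/z1.png

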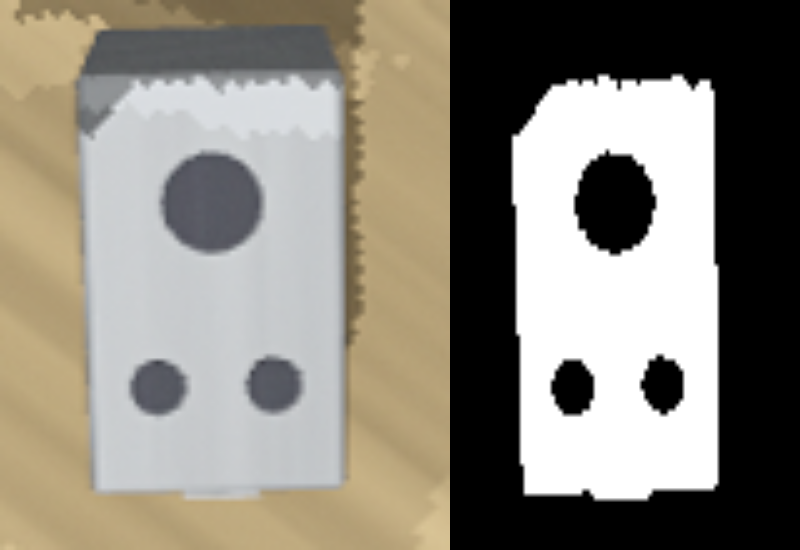

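```bash
python3 - <<'E'
from h import *
c=load('w1')
P=back(c,[(285.6,215),(338.4,214.4),(339.2,297.6),(288.6,298)],.045)[:,:2];print(P,P.mean(0))
a,b=P[:2].mean(0),P[2:].mean(0);v=b-a;print(np.linalg.norm(v),np.degrees(np.arctan2(*v[::-1])),np.linalg.norm(P[1]-P[0]),np.linalg.norm(P[2]-P[3]))
E
```

```text
[[0.49162537 0.25302218]
 [0.46921171 0.28012572]
 [0.51399004 0.31802881]
 [0.53642559 0.29072929]] [0.50281318 0.2854765 ]
0.05861147751392308 40.166570551593374 0.0351706405766295 0.035335791732381085
```

>>> apply_moves(
  deltas=[
    [60,0.56,0.49,-0.9,0,0,0.021],
    [60,0,0,-3,0,0,0],
    [60,0,0,-3,0,0,0],
    [60,0,0,-3,0,0,0],
    [60,0,0,-2,0,0,0],
    [60,0,0,-1,0,0,0],
    [60,0,0,0,0,0,0],
  ],
)

```text
time_s: 1.9
ee_pos: [0.5013, 0.2869, 0.0402]
eef_rot: [3.141, -0.002, -2.445]
force: [-0.6, -0.1, 0.1]
grip_width: 0.0715
grip_force: 0.0
```

>>> apply_moves(
  deltas=[
    [110,0,0,0,0,0,0],
    [180,0,0,0,0,0,0],
    [180,0,0,0,0,0,0],
    [180,0,0,0,0,0,0],
    [180,0,0,0,0,0,0],
  ],
  grip_force=25,
)

```text
time_s: 2.4
ee_pos: [0.5025, 0.2865, 0.042]
eef_rot: [-3.141, 0.001, -2.445]
force: [-0.9, 0.7, 2.2]
grip_width: 0.0358
grip_force: 25.0
```

>>> apply_moves(
  deltas=[
    [180,0,0,2,0,0,0],
    [180,0,0,4,0,0,0],
    [180,2,-2.9,4,0,0,-0.114],
    [180,2,-2.9,2.8,0,0,-0.114],
    [180,2,-2.9,0,0,0,-0.114],
    [180,2,-2.9,0,0,0,-0.114],
    [180,2,-3,0,0,0,-0.114],
    [180,2,-3,0,0,0,-0.114],
    [180,2,-3,0,0,0,-0.114],
    [180,2.2,-3,0,0,0,-0.114],
  ],
)

```text
time_s: 3.4
ee_pos: [0.6632, 0.051, 0.1666]
eef_rot: [-3.141, -0.001, 2.921]
force: [0.7, 0.1, -2.2]
grip_width: 0.036
grip_force: 25.0
```

>>> apply_moves(
  deltas=[
    [180,0,0,0,0,0,0],
  ],
)

```text
time_s: 3.5
ee_pos: [0.6642, 0.0485, 0.166]
eef_rot: [-3.141, -0.001, 2.918]
force: [-0.4, -0.0, -2.5]
grip_width: 0.0357
grip_force: 25.0
```

```bash
python3 - <<'E'
from h import *
o=shot('wrist','w2.png');print(o['ee_pos'],o['eef_rot'],o['qpos'],o['grip_width'],o['force'])
E
```

```text
[0.66416913 0.04851792 0.16599612] [-3.14084356e+00 -6.15179277e-04  2.91808294e+00] [ 1.81476204e-02  6.12676468e-01  1.22296635e+00 -6.00934067e-04
  1.30672645e+00 -1.32898215e+00] 0.03567223601700024 [-0.44431702 -0.00897109 -2.46630112]
```

View pics/w2.png

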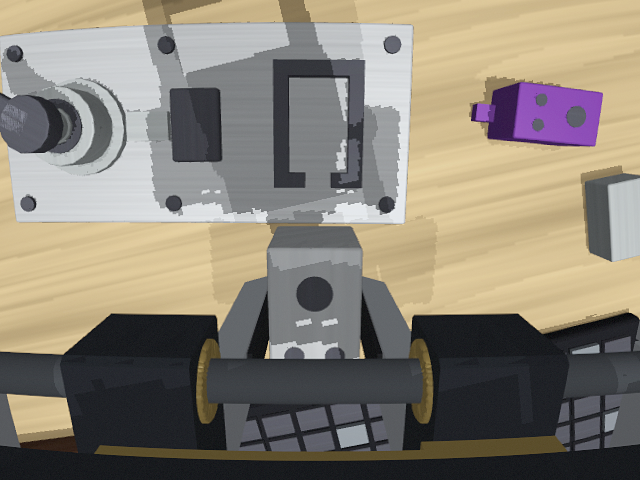

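The picture shows the nest frame's outer corners near (273,60), (365,60), (361,188) and (274,187). The slot is at the bottom, near (318,180). The held sample's back top edge runs (267,249)–(362,248). I now fit both numerically.

```bash
python3 - <<'E'
from h import *
c=load('w2');g=c['img'].max(2)
x=np.zeros_like(g);x[50:200,260:375]=(g[50:200,260:375]<95)
x=cv2.morphologyEx(x,cv2.MORPH_OPEN,np.ones((5,5)))
n,l,s,_=cv2.connectedComponentsWithStats(x);i=1+s[1:,4].argmax();print(s[i])
k=max(cv2.findContours((l==i).astype(np.uint8),0,1)[0],key=cv2.contourArea)[:,0]
P=back(c,k,.027)[:,:2]; r=cv2.minAreaRect((P*1000).astype(np.float32));print(r,cv2.boxPoints(r))
uv=cv2.boxPoints(cv2.minAreaRect(k.astype(np.float32)));print('px',uv)
Q=back(c,[(413,24),(404,223),(17,221)],.015)[:,:2];print('plate',Q,np.linalg.norm(np.diff(Q,axis=0),axis=1),np.degrees(np.arctan2(*(Q[1]-Q[2])[::-1])),np.degrees(np.arctan2(*(Q[1]-Q[0])[::-1])))
B=back(c,[(267,249),(362,248)],.169)[:,:2];print('block back',B,np.linalg.norm(B[1]-B[0]))
d=B[0]-B[1];d/=np.linalg.norm(d);f=np.array([-d[1],d[0]]);print('yaw',np.degrees(np.arctan2(f[1],f[0])),'ctr',B.mean(0)+.03*f)
cy=back(c,[(316,294)],.169);print(cy)
im=c['img'][:,:,::-1].copy();cv2.drawContours(im,[k.reshape(-1,1,2)],-1,(0,0,255),1)
cv2.imwrite('pics/z2.png',cv2.resize(im[10:270,220:420],(600,600*260//200*1))[:,:][0:780])
E
```

```text
[ 273   59   61  129 3084]
((582.6614990234375, 58.74211883544922), (39.6671142578125, 84.63504791259766), 76.3321304321289) [[536.85583   49.46956 ]
 [619.0941    29.470865]
 [628.46716   68.01468 ]
 [546.2289    88.013374]]
px [[273.  59.]
 [333.  59.]
 [333. 187.]
 [273. 187.]]
plate [[ 0.53243839  0.14724461]
 [ 0.66666869  0.11531538]
 [ 0.59864889 -0.17271293]] [0.13797554 0.295951  ] 76.71266230071572 -13.380232653456694
block back [[0.63075317 0.03823938]
 [0.63810528 0.0722726 ]] 0.03481829759136625
yaw -12.190128164211968 ctr [0.66375279 0.0489213 ]
[[0.65172016 0.05190832 0.169     ]]
```

View pics/z2.png

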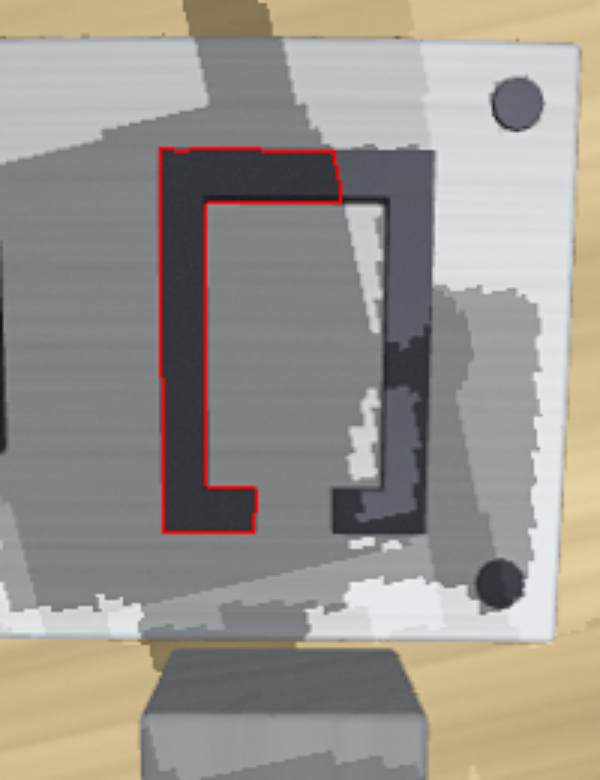

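The zoom confirms the frame corners (crop px): (160,148), (436,150), (427,533), (163,533). The slot edges are at x = 257 and 333.

```bash
python3 - <<'E'
from h import *
from scipy.optimize import least_squares as LS
c=dict(load('w2'))
f=lambda L:np.array(L)/3.+[220,10]
uvn=f([(160,148),(436,150),(427,533),(163,533),(257,533),(333,533)])
N=np.array([(-42.5,-30.5),(-42.5,30.5),(42.5,30.5),(42.5,-30.5),(42.5,-9),(42.5,9)])/1e3
uvp=np.vstack([f([(580,44),(554,640)]),[(17,221)]]);Pl=np.array([(-70,150),(70,150),(70,-150)])/1e3
T0=c['pose'].copy()
def res(p,full=False):
    x,y,a,ny,dz=p;M=R.from_euler('z',a).as_matrix()[:2,:2]
    c['pose']=T0.copy();c['pose'][2,3]+=dz
    A=np.c_[(N+[0,ny])@M.T+[x,y],np.full(6,.027)];B=np.c_[Pl@M.T+[x,y],np.full(3,.015)]
    r=np.r_[proj(c,A)-uvn,proj(c,B)-uvp]
    if full: print(r.round(1)); print('nest',M@[0,ny]+[x,y])
    return r.ravel()
s=LS(res,[.58,0,-.23,.08,0],x_scale=.01,loss='soft_l1');print(s.x,np.degrees(s.x[2]));res(s.x,True)
c['pose']=T0;print(back(c,[uvn[:4].mean(0)],.027))
E
```

```text
[ 0.5654916  -0.01358862 -0.23265897  0.08539994  0.00346638] -13.330376841727528
[[ 0.4  0.3]
 [ 0.   0.5]
 [-0.5  0.1]
 [ 0.2 -0.7]
 [-0.3 -0.5]
 [ 0.1 -0.3]
 [ 0.2 -0.3]
 [-0.1  0.5]
 [-0.1  0.5]]
nest [0.5851819  0.06951037]
[[0.58460851 0.0695647  0.027     ]]
```

>>> apply_moves(
  deltas=[
    [180,-1.9,0.5,0,0,0,-0.009],
    [180,-3,0.8,0,0,0,0],
    [180,-2,0.5,-1,0,0,0],
    [180,-1,0.3,-2,0,0,0],
    [180,0,0,-3,0,0,0],
    [180,0,0,-2,0,0,0],
    [180,0,0,-0.8,0,0,0],
    [180,0,0,0,0,0,0],
    [180,0,0,0,0,0,0],
  ],
)

```text
time_s: 4.45
ee_pos: [0.5842, 0.0737, 0.08]
eef_rot: [3.141, 0.001, 2.917]
force: [0.5, 0.6, -2.7]
grip_width: 0.0361
grip_force: 25.0
```

>>> apply_moves(
  deltas=[
    [180,0.08,-0.42,0,0,0,-0.008],
    [180,0,0,-0.3,0,0,0],
    [180,0,0,0,0,0,0],
    [180,0,0,0,0,0,0],
  ],
)

```text
time_s: 4.85
ee_pos: [0.5847, 0.0691, 0.0761]
eef_rot: [3.142, 0.0, 2.909]
force: [0.2, -1.0, -3.0]
grip_width: 0.0355
grip_force: 25.0
```

```bash
python3 - <<'E'
from h import *
o=shot('wrist','w3.png');print(o['ee_pos'],o['eef_rot'],o['force'])
c=load('w3');cv2.imwrite('pics/z3.png',cv2.resize(c['img'][150:420,180:460,::-1],(622,600)))
E
```

```text
[0.58471292 0.06906416 0.07607653] [3.14156116e+00 6.55419578e-05 2.90869895e+00] [ 0.1796966  -0.95835626 -2.97802142]
```

View pics/z3.png

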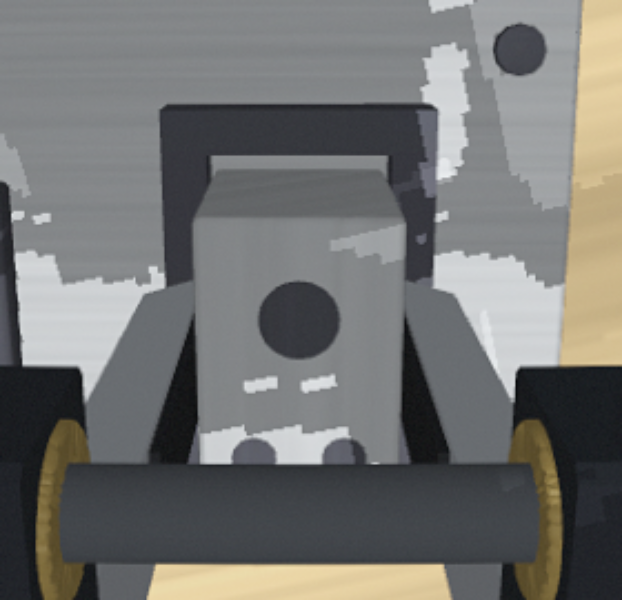

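The block is centred between the walls: its bottom back edge is at crop (217–385,170) and the inner wall at (210–389,156). Lowering.

>>> apply_moves(
  deltas=[
    [180,0,0,-0.5,0,0,0],
    [180,0,0,-0.5,0,0,0],
    [180,0,0,-0.3,0,0,0],
    [180,0,0,-0.3,0,0,0],
    [180,0,0,0,0,0,0],
  ],
)

```text
time_s: 5.4
ee_pos: [0.5845, 0.0691, 0.0594]
eef_rot: [-3.141, -0.001, 2.909]
force: [-0.5, 0.6, -2.7]
grip_width: 0.036
grip_force: 25.0
```

>>> apply_moves(
  deltas=[
    [180,0,0,-0.15,0,0,0],
    [180,0,0,-0.1,0,0,0],
    [180,0,0,-0.1,0,0,0],
    [180,0,0,0,0,0,0],
  ],
)

```text
time_s: 5.8
ee_pos: [0.5848, 0.0691, 0.057]
eef_rot: [3.142, 0.0, 2.909]
force: [-3.0, -0.5, 2.6]
grip_width: 0.0361
grip_force: 25.0
```

Contact at the expected seated height (57 mm). Releasing and heading to the crank.

>>> apply_moves(
  deltas=[
    [100,0,0,0,0,0,0],
    [100,0,0,0,0,0,0],
    [100,0,0,0,0,0,0],
    [80,0,0,0,0,0,0],
  ],
)

```text
time_s: 6.2
ee_pos: [0.5848, 0.0691, 0.0565]
eef_rot: [3.142, 0.0, 2.909]
force: [-0.8, 0.4, -0.5]
grip_width: 0.0617
grip_force: 0.0
```

>>> apply_moves(
  deltas=[
    [80,0,0,2,0,0,0],
    [80,0,0,4.5,0,0,0],
    [80,0,0,5,0,0,0],
    [80,0,0,5,0,0,0],
    [80,0,0,4.8,0,0,0],
    [80,-1,-4,0,0,0,0],
    [80,-1,-4.2,0,0,0,0],
    [80,-1,-4.2,0,0,0,0],
    [80,-0.9,-4,0,0,0,0],
    [80,0,0,0,0,0,0],
  ],
)

```text
time_s: 7.2
ee_pos: [0.5448, -0.0986, 0.2696]
eef_rot: [-3.141, 0.0, 2.905]
force: [0.4, 0.5, 0.5]
grip_width: 0.0648
grip_force: 0.0
```

>>> apply_moves(
  deltas=[
    [80,0,0,0,0,0,0],
  ],
)

```text
time_s: 7.3
ee_pos: [0.5456, -0.0953, 0.2695]
eef_rot: [3.141, 0.0, 2.907]
force: [0.6, -0.3, -1.1]
grip_width: 0.0646
grip_force: 0.0
```

```bash
python3 - <<'E'
from h import *
o=shot('wrist','w4.png');print(o['ee_pos'],o['eef_rot'],o['force'],o['qpos'])
E
```

```text
[ 0.54560228 -0.09528606  0.26952252] [3.14140358e+00 1.07169469e-04 2.90725140e+00] [ 0.5774986  -0.26444471 -1.10782133] [-2.39114122e-01  2.81490725e-01  1.45361454e+00  1.92170431e-04
  1.40638113e+00 -1.57560065e+00]
```

View pics/w4.png

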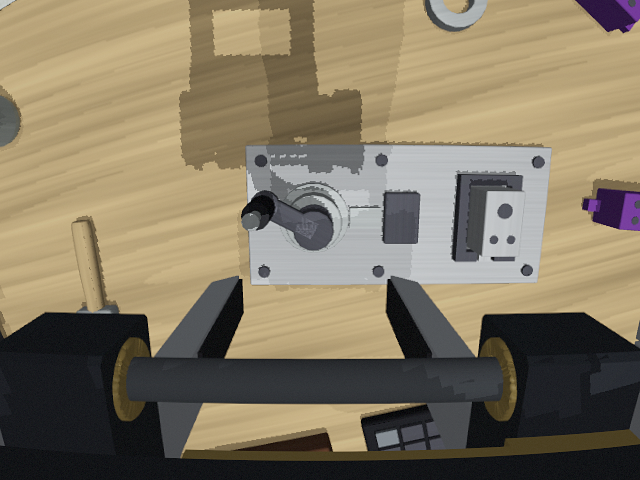

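The picture shows the sample sitting in the nest at (495,222). The screw head centre is at (315,230), the arm runs to (265,205), and the handle's pin tip is at (251,221).

```bash
python3 - <<'E'
from h import *
from scipy.optimize import least_squares as LS
c=dict(load('w4'));T0=c['pose'].copy()
uvp=np.array([(247,144),(551,148),(538,283),(250,284)]);Pl=np.array([(-70,-150),(-70,150),(70,150),(70,-150)])/1e3
def res(p):
    x,y,a,dz=p;M=R.from_euler('z',a).as_matrix()[:2,:2]
    c['pose']=T0.copy();c['pose'][2,3]+=dz
    return (proj(c,np.c_[Pl@M.T+[x,y],np.full(4,.015)])-uvp).ravel()
s=LS(res,[.5655,-.0136,-.2327,0],x_scale=.01);print(s.x,s.fun.round(1));res(s.x)
x,y,a,_=s.x;M=R.from_euler('z',a).as_matrix()[:2,:2]
for n,uv,z in(('head',(315,230),.085),('boss',(316,215),.05),('pintop',(251,220),.162),('pintop',(251,220),.155),('sleevetop',(262,205),.139)):
    P=back(c,[uv],z)[0];print(n,P,'fix',(M.T@(P[:2]-[x,y]))*1e3)
cv2.imwrite('pics/z4.png',cv2.resize(c['img'][165:265,225:365,::-1],(798,570),interpolation=cv2.INTER_CUBIC))
E
```

```text
[ 0.5660348  -0.01285223 -0.23556129  0.00388332] [-0.7  0.2  1.1 -0.2 -1.3  0.1  0.8 -0.1]
head [ 0.54612516 -0.09486188  0.085     ] fix [ -0.21967571 -84.39151862]
boss [ 0.53967414 -0.09232406  0.05      ] fix [ -7.08483785 -83.42938344]
pintop [ 0.51549821 -0.12958035  0.162     ] fix [ -21.89791723 -125.29917552]
pintop [ 0.5164286  -0.13089541  0.155     ] fix [ -20.68630188 -126.36077029]
sleevetop [ 0.51025847 -0.123788    0.139     ] fix [ -28.34482231 -120.88968989]
```

View pics/z4.png

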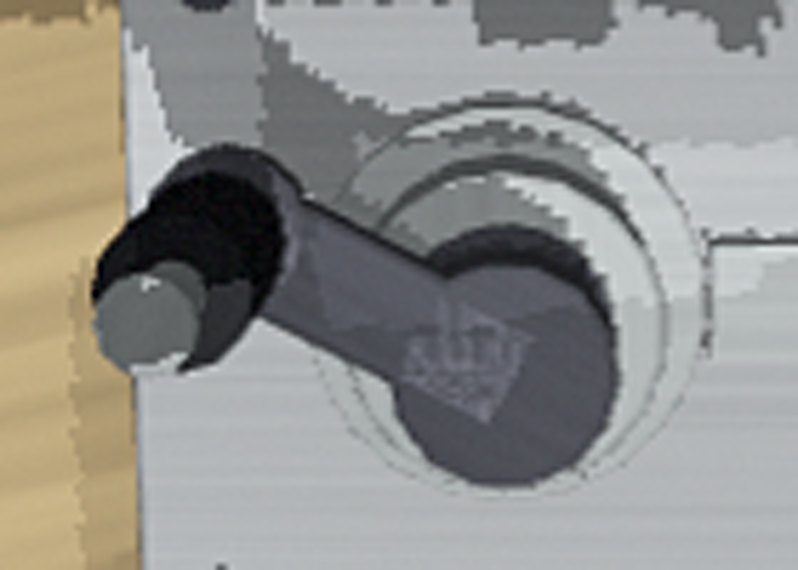

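The zoom shows the head disc centred at crop (505,376) and the pin-top disc at (148,322). I fit the crank angle from these, with the radius fixed at 45 mm.

```bash
cat > fit.py <<'E'
from h import *
from scipy.optimize import least_squares as LS
def fix(): return np.array([.5658,-.0132]),-.2342
def w(fx,fy):
    o,a=fix();return R.from_euler('z',a).as_matrix()[:2,:2]@[fx,fy]+o
def handle(th,r=.045,ay=-.085): return w(r*np.cos(th),ay-r*np.sin(th))
E
python3 - <<'E'
from fit import *
c=dict(load('w4'));c['pose'][2,3]+=.0038
hd=back(c,[(313.6,231)],.085)[0];print('head',hd,'nominal',w(0,-.085))
f=lambda p:(proj(c,np.r_[handle(p[0]),p[1]])-[251,221.5]).ravel()
s=LS(f,[2.3,.16],x_scale=[1,.1]);print(s.x,s.fun,handle(s.x[0]))
print(back(c,[(264.5,203.5)],.085))
for th in(s.x[0],1.57,0,-.25): print(th,handle(th))
E
```

```text
head [ 0.54665775 -0.09617538  0.085     ] nominal [ 0.54607448 -0.09587953]
[2.06147549 0.16334846] [0.00000000e+00 2.84217094e-14] [ 0.51623746 -0.12956561]
[[ 0.51516049 -0.12972137  0.085     ]]
2.061475492483488 [ 0.51623746 -0.12956561]
1.57 [ 0.53566642 -0.13965934]
0 [ 0.589846   -0.10632245]
-0.25 [ 0.59106887 -0.09516856]
```

>>> apply_moves(
  deltas=[
    [80,-1,-1.2,-1,0,0,0],
    [80,-1,-1.2,-2,0,0,0],
    [80,-0.94,-1,-2,0,0,0],
    [80,0,0,0,0,0,0],
    [80,0,0,0,0,0,0],
  ],
)

```text
time_s: 7.85
ee_pos: [0.5169, -0.1279, 0.2201]
eef_rot: [3.141, 0.0, 2.91]
force: [0.1, 0.4, 1.0]
grip_width: 0.0646
grip_force: 0.0
```

>>> apply_moves(
  deltas=[
    [80,-0.07,-0.15,-2,0,0,0],
    [80,0,0,-3,0,0,0],
    [80,0,0,-2.5,0,0,0],
    [80,0,0,-1.5,0,0,0],
    [80,0,0,-0.7,0,0,0],
    [80,0,0,0,0,0,0],
  ],
)

```text
time_s: 8.45
ee_pos: [0.5162, -0.1298, 0.1227]
eef_rot: [3.142, 0.0, 2.91]
force: [-0.5, -1.1, -0.6]
grip_width: 0.0645
grip_force: 0.0
```

>>> apply_moves(
  deltas=[
    [140,0,0,0,0,0,0],
    [180,0,0,0,0,0,0],
    [210,0,0,0,0,0,0],
    [240,0,0,0,0,0,0],
    [240,0,0,0,0,0,0],
  ],
  grip_force=15,
)

```text
time_s: 8.95
ee_pos: [0.5156, -0.1304, 0.1227]
eef_rot: [-3.142, 0.0, 2.909]
force: [-0.0, -0.3, 0.2]
grip_width: 0.0279
grip_force: 0.0
```

>>> apply_moves(
  deltas=[
    [240,0,0,0,0,0,0],
    [240,0,0,0,0,0,0],
  ],
)

```text
time_s: 9.15
ee_pos: [0.5157, -0.1303, 0.1225]
eef_rot: [3.141, 0.0, 2.909]
force: [0.9, 1.3, 0.3]
grip_width: 0.0199
grip_force: 15.0
```

```bash
python3 - <<'E'
from fit import *
o=ctrl.get_obs();p=o['ee_pos'];print(p,o['force'],o['grip_width'],o['grip_force'])
fa=lambda P:P-w(0,-.085)
d=fa(p[:2]);print('r',np.hypot(*d))
_,a=fix();v=R.from_euler('z',-a).as_matrix()[:2,:2]@d;th0=np.arctan2(-v[1],v[0]);print(th0)
ths=np.r_[np.arange(th0,-.15,-.2),-.15,-.3]
Q=np.array([handle(t) for t in ths])
for t,q,s in zip(ths[1:],Q[1:],np.diff(Q,axis=0)*100):print(round(t,2),q.round(4),s.round(2))
E
```

```text
[ 0.51569968 -0.13029897  0.12254426] [0.87327255 1.2759723  0.2602068 ] 0.01988615516164044 14.996956139802933
r 0.0459056286201869
2.0596524352508494
1.86 [ 0.5236 -0.1349] [ 0.73 -0.52]
1.66 [ 0.5318 -0.1386] [ 0.82 -0.37]
1.46 [ 0.5406 -0.1405] [ 0.88 -0.2 ]
1.26 [ 0.5495 -0.1407] [ 0.9  -0.02]
1.06 [ 0.5584 -0.1392] [0.88 0.16]
0.86 [ 0.5667 -0.1359] [0.84 0.33]
0.66 [ 0.5743 -0.131 ] [0.75 0.49]
0.46 [ 0.5807 -0.1247] [0.64 0.63]
0.26 [ 0.5857 -0.1172] [0.5  0.74]
0.06 [ 0.5891 -0.1089] [0.34 0.83]
-0.14 [ 0.5909 -0.1001] [0.17 0.88]
-0.15 [ 0.5909 -0.0997] [0.   0.04]
-0.3 [ 0.591  -0.0929] [0.01 0.67]
```

>>> apply_moves(
  deltas=[
    [240,0.76,-0.48,0,0,0,0],
    [240,0.82,-0.37,0,0,0,0],
    [240,0.88,-0.2,0,0,0,0],
    [240,0.9,-0.02,0,0,0,0],
    [240,0.88,0.16,0,0,0,0],
    [240,0,0,0,0,0,0],
  ],
)

```text
time_s: 9.75
ee_pos: [0.559, -0.1392, 0.1223]
eef_rot: [-3.142, 0.0, 2.909]
force: [1.8, 0.2, 0.8]
grip_width: 0.0198
grip_force: 15.0
```

Tracks well with low force. Continuing to about 0.06.

>>> apply_moves(
  deltas=[
    [240,0.8,0.33,0,0,0,0],
    [240,0.75,0.49,0,0,0,0],
    [240,0.64,0.63,0,0,0,0],
    [240,0.5,0.74,0,0,0,0],
    [240,0.34,0.83,0,0,0,0],
    [240,0,0,0,0,0,0],
  ],
)

```text
time_s: 10.35
ee_pos: [0.5889, -0.1078, 0.1225]
eef_rot: [3.141, 0.001, 2.91]
force: [1.3, 1.3, 0.6]
grip_width: 0.0196
grip_force: 15.0
```

>>> apply_moves(
  deltas=[
    [240,0.1,0.5,0,0,0,0],
    [240,0.06,0.4,0,0,0,0],
    [240,0,0.4,0,0,0,0],
    [240,0,0,0,0,0,0],
    [240,0,0,0,0,0,0],
  ],
)

```text
time_s: 10.85
ee_pos: [0.5901, -0.0961, 0.1226]
eef_rot: [3.141, 0.001, 2.909]
force: [4.4, 0.8, 0.2]
grip_width: 0.0198
grip_force: 15.0
```

>>> apply_moves(
  deltas=[
    [240,-0.05,0.35,0,0,0,0],
    [240,-0.1,0.3,0,0,0,0],
    [240,0,0,0,0,0,0],
    [240,0,0,0,0,0,0],
  ],
)

```text
time_s: 11.25
ee_pos: [0.589, -0.0896, 0.1229]
eef_rot: [3.141, 0.002, 2.909]
force: [7.1, 2.5, -0.3]
grip_width: 0.0198
grip_force: 15.0
```

```bash
python3 - <<'E'
from fit import *
o=ctrl.get_obs();p=o['ee_pos'];d=p[:2]-w(0,-.085);v=R.from_euler('z',-fix()[1]).as_matrix()[:2,:2]@d;print(p,o['force'],'th',np.arctan2(-v[1],v[0]))
a=load('scene');shot('scene','s2.png');b=load('s2')
zs=np.arange(.03,.1,.003)
for z in zs:
    u,v=proj(a,np.r_[w(0,-.085),z])[0]; i,j=int(round(v)),int(round(u))
    print(round(z,3),(j,i),a['img'][i,j],b['img'][i,j])
E
```

```text
[ 0.58902474 -0.0896061   0.12287876] [ 7.10411094  2.51079585 -0.34537014] th -0.37923693324856766
0.03 (258, 253) [112 113 111] [103 102 102]
0.033 (258, 252) [141 141 139] [102 102 100]
0.036 (258, 250) [155 155 153] [89 89 88]
0.039 (257, 249) [48 48 53] [33 32 35]
0.042 (257, 248) [79 78 80] [63 63 63]
0.045 (257, 247) [102 102 100] [101 101  99]
0.048 (257, 246) [93 93 91] [93 93 93]
0.051 (257, 245) [96 97 94] [64 63 65]
0.054 (257, 244) [96 97 94] [40 40 43]
0.057 (257, 243) [87 87 86] [44 43 47]
0.06 (257, 242) [60 59 61] [43 42 47]
0.063 (257, 241) [43 42 47] [45 43 47]
0.066 (257, 240) [45 44 47] [45 43 47]
0.069 (256, 239) [49 47 51] [41 39 44]
0.072 (256, 238) [48 47 50] [42 41 45]
0.075 (256, 237) [62 60 65] [40 39 44]
0.078 (256, 236) [81 78 84] [41 39 42]
0.081 (256, 234) [77 75 81] [37 36 41]
0.084 (256, 233) [76 75 81] [30 30 38]
0.087 (256, 232) [88 86 93] [150 126  89]
0.09 (256, 231) [ 97  95 104] [212 184 134]
0.093 (256, 230) [88 86 94] [210 183 134]
0.096 (256, 229) [79 77 85] [205 178 130]
0.099 (256, 228) [72 72 81] [202 175 128]
```

The head underside dropped from about 60 to 52 mm in the scene profile, so the screw has entered the thread. Computing the forward circle.

```bash
python3 - <<'E'
from fit import *
ths=np.linspace(-.38,6.3,34);Q=np.array([handle(t) for t in ths])
print((Q[1]-ctrl.get_obs()['ee_pos'][:2])*100)
for i in range(1,34):print(i,round(ths[i],2),Q[i].round(4),((Q[i]-Q[i-1])*100).round(2))
E
```

```text
[ 0.19632913 -0.88193045]
1 -0.18 [ 0.591  -0.0984] [ 0.04 -0.91]
2 0.02 [ 0.5896 -0.1074] [-0.14 -0.9 ]
3 0.23 [ 0.5864 -0.1159] [-0.32 -0.85]
4 0.43 [ 0.5815 -0.1236] [-0.49 -0.77]
5 0.63 [ 0.5752 -0.1302] [-0.63 -0.66]
6 0.83 [ 0.5677 -0.1353] [-0.75 -0.52]
7 1.04 [ 0.5594 -0.1389] [-0.84 -0.35]
8 1.24 [ 0.5504 -0.1407] [-0.89 -0.18]
9 1.44 [ 0.5413 -0.1406] [-0.91  0.  ]
10 1.64 [ 0.5324 -0.1388] [-0.89  0.19]
11 1.85 [ 0.5241 -0.1352] [-0.83  0.36]
12 2.05 [ 0.5167 -0.1299] [-0.74  0.52]
13 2.25 [ 0.5104 -0.1233] [-0.62  0.66]
14 2.45 [ 0.5056 -0.1156] [-0.48  0.77]
15 2.66 [ 0.5025 -0.1071] [-0.31  0.85]
16 2.86 [ 0.5011 -0.0981] [-0.14  0.9 ]
17 3.06 [ 0.5016 -0.089 ] [0.05 0.91]
18 3.26 [ 0.5039 -0.0802] [0.23 0.88]
19 3.47 [ 0.5079 -0.072 ] [0.4  0.82]
20 3.67 [ 0.5135 -0.0648] [0.56 0.72]
21 3.87 [ 0.5204 -0.0589] [0.69 0.59]
22 4.07 [ 0.5283 -0.0545] [0.8  0.44]
23 4.28 [ 0.537  -0.0518] [0.87 0.27]
24 4.48 [ 0.5461 -0.0509] [0.9  0.09]
25 4.68 [ 0.5551 -0.0518] [ 0.9  -0.09]
26 4.88 [ 0.5638 -0.0545] [ 0.87 -0.27]
27 5.09 [ 0.5718 -0.0589] [ 0.8  -0.44]
28 5.29 [ 0.5787 -0.0648] [ 0.69 -0.59]
29 5.49 [ 0.5842 -0.072 ] [ 0.56 -0.72]
30 5.69 [ 0.5882 -0.0802] [ 0.4  -0.82]
31 5.9 [ 0.5905 -0.089 ] [ 0.23 -0.88]
32 6.1 [ 0.591  -0.0981] [ 0.05 -0.91]
33 6.3 [ 0.5897 -0.1071] [-0.14 -0.9 ]
```

>>> apply_moves(
  deltas=[
    [240,0.2,-0.88,-0.05,0,0,0],
    [240,-0.14,-0.9,-0.05,0,0,0],
    [240,-0.32,-0.85,-0.05,0,0,0],
    [240,-0.49,-0.77,-0.05,0,0,0],
    [240,-0.63,-0.66,-0.05,0,0,0],
    [240,-0.75,-0.52,-0.05,0,0,0],
    [240,-0.84,-0.35,-0.05,0,0,0],
    [240,-0.89,-0.18,-0.05,0,0,0],
    [240,0,0,0,0,0,0],
  ],
)

```text
time_s: 12.2
ee_pos: [0.5487, -0.1411, 0.1185]
eef_rot: [-3.141, -0.001, 2.908]
force: [-1.3, -1.6, 0.2]
grip_width: 0.0199
grip_force: 15.0
```

>>> apply_moves(
  deltas=[
    [240,-0.8,0.04,-0.05,0,0,0],
    [240,-0.89,0.19,-0.05,0,0,0],
    [240,-0.83,0.36,-0.05,0,0,0],
    [240,-0.74,0.52,-0.05,0,0,0],
    [240,-0.62,0.66,-0.05,0,0,0],
    [240,-0.48,0.77,-0.05,0,0,0],
    [240,-0.31,0.85,-0.05,0,0,0],
    [240,-0.14,0.9,-0.05,0,0,0],
    [240,0,0,0,0,0,0],
  ],
)

```text
time_s: 13.1
ee_pos: [0.5007, -0.0968, 0.1141]
eef_rot: [3.141, -0.002, 2.91]
force: [-6.8, 1.3, -0.0]
grip_width: 0.0197
grip_force: 15.0
```

>>> apply_moves(
  deltas=[
    [240,0.03,0.8,-0.05,0,0,0],
    [240,0.23,0.9,-0.05,0,0,0],
    [240,0.4,0.84,-0.05,0,0,0],
    [240,0.56,0.73,-0.05,0,0,0],
    [240,0.69,0.6,-0.05,0,0,0],
    [240,0.8,0.44,-0.05,0,0,0],
    [240,0.87,0.27,-0.05,0,0,0],
    [240,0.9,0.09,-0.05,0,0,0],
    [240,0,0,0,0,0,0],
  ],
)

```text
time_s: 14.0
ee_pos: [0.5479, -0.0514, 0.1105]
eef_rot: [3.141, 0.002, 2.909]
force: [1.2, 1.5, 0.6]
grip_width: 0.0195
grip_force: 15.0
```

>>> apply_moves(
  deltas=[
    [240,0.75,-0.07,-0.04,0,0,0],
    [240,0.87,-0.27,-0.04,0,0,0],
    [240,0.8,-0.44,-0.04,0,0,0],
    [240,0.69,-0.59,-0.04,0,0,0],
    [240,0.56,-0.72,-0.04,0,0,0],
    [240,0.4,-0.82,-0.04,0,0,0],
    [240,0.23,-0.88,-0.04,0,0,0],
    [240,0.05,-0.9,-0.04,0,0,0],
    [240,-0.14,-0.85,0,0,0,0],
    [240,0,0,0,0,0,0],
  ],
)

```text
time_s: 15.0
ee_pos: [0.5885, -0.1081, 0.1075]
eef_rot: [-3.141, 0.001, 2.908]
force: [1.8, -2.2, -0.2]
grip_width: 0.0197
grip_force: 15.0
```

>>> apply_moves(
  deltas=[
    [240,0,0,0,0,0,0],
    [240,0,0,0,0,0,0],
  ],
)

```text
time_s: 15.2
ee_pos: [0.5888, -0.1068, 0.1075]
eef_rot: [-3.141, 0.001, 2.909]
force: [4.0, -2.3, 0.0]
grip_width: 0.0199
grip_force: 15.0
```

```bash
python3 - <<'E'
from fit import *
o=ctrl.get_obs();p=o['ee_pos'];d=p[:2]-w(0,-.085);v=R.from_euler('z',-fix()[1]).as_matrix()[:2,:2]@d;print(p,o['force'],o['grip_width'],'th',np.arctan2(-v[1],v[0]),'r',np.hypot(*d))
a=load('s2');shot('scene','s3.png');b=load('s3')
for z in np.arange(.039,.09,.003):
    u,v=proj(a,np.r_[w(0,-.085),z])[0]; i,j=int(round(v)),int(round(u))
    print(round(z,3),a['img'][i,j],b['img'][i,j])
# sample in nest: top-face corners, initial-free check
M=R.from_euler('z',fix()[1]).as_matrix()[:2,:2];n=w(0,.0854)
hsv=b['img'];T=proj(b,np.r_[n,.060])[0];F=proj(b,np.r_[n,.064])[0];print('sample top px',T,F)
u=int(round(T[0]));print([int(x) for x in b['img'][int(T[1])-25:int(T[1])+30,u].max(1)])
E
```

```text
[ 0.58878382 -0.10675946  0.10752796] [ 3.95587249 -2.2919555   0.01692994] 0.019918149980684526 th 0.015238200262993388 r 0.044073353888124014
0.039 [33 32 35] [37 35 38]
0.042 [63 63 63] [39 39 42]
0.045 [101 101  99] [45 44 48]
0.048 [93 93 93] [45 43 47]
0.051 [64 63 65] [46 45 47]
0.054 [40 40 43] [45 43 47]
0.057 [44 43 47] [43 43 45]
0.06 [43 42 47] [42 41 45]
0.063 [45 43 47] [43 42 45]
0.066 [45 43 47] [42 42 45]
0.069 [41 39 44] [41 39 41]
0.072 [42 41 45] [41 38 43]
0.075 [40 39 44] [40 39 43]
0.078 [41 39 42] [35 35 40]
0.081 [37 36 41] [153 128  89]
0.084 [30 30 38] [185 158 113]
0.087 [150 126  89] [205 178 131]
sample top px [307.0154136  276.26291593] [306.99158831 274.76849934]
[181, 187, 181, 176, 171, 168, 167, 160, 157, 171, 191, 198, 189, 184, 185, 186, 186, 187, 187, 188, 189, 172, 156, 181, 190, 190, 188, 187, 188, 182, 188, 192, 149, 110, 110, 112, 113, 112, 111, 112, 112, 110, 110, 110, 111, 96, 89, 89, 89, 79, 57, 47, 47, 36, 173]
```

>>> apply_moves(
  deltas=[
    [240,0.05,-0.25,0,0,0,0],
    [240,0,0,0,0,0,0],
    [240,0,0,0,0,0,0],
  ],
)

```text
time_s: 15.55
ee_pos: [0.5887, -0.1089, 0.107]
eef_rot: [3.142, -0.001, 2.909]
force: [-2.4, 1.1, 0.5]
grip_width: 0.0197
grip_force: 15.0
```

```bash
python3 - <<'E'
from fit import *
c=dict(load('w4'));c['pose'][2,3]+=.0038
P=np.array([np.r_[w(x,.0854+y),.060] for x,y in((-.03,-.018),(-.03,.018),(.03,.018),(.03,-.018))])
uv=proj(c,P);print(uv.round(1))
g=c['img'].max(2).astype(int);
print('row225',g[225,462:535]);print('col497',g[180:270,497])
o=ctrl.get_obs();p=o['ee_pos'];d=p[:2]-w(0,-.085);v=R.from_euler('z',-fix()[1]).as_matrix()[:2,:2]@d;print(p,o['force'],o['grip_width'],'th',np.arctan2(-v[1],v[0]))
E
```

```text
[[486.5 191.6]
 [525.3 192. ]
 [518.5 257.2]
 [480.8 257.3]]
row225 [ 96  96  94  93  95  82  61  72  74  72  71  73  75  73  73  73  71  70
  75  73  70  84 145 189 206 200 199 200 200 200 202 200 198 198 198 198
 196 195 197 196 197 197 199 199 199 200 197 195 192 194 196 196 196 195
 193 191 191 193 194 181 186 193 192 192 192 192 193 191 191 191 192 191
 191]
col497 [ 54  58  58  55  57  74  94  82  81  80  71 173 198 196 195 196 196 196
 195 196 196 195 196 195 195 197 197 198 198 184 148 147 113 146 182 180
 190 199 198 196 197 197 197 197 197 198 198 197 197 197 197 197 197 198
 198 200 186 143  87  86  83 120 179 200 197 196 196 196 197 196 197 196
 198 197 198 199 172  85  92  92  86 156 199 196 195 196 197 197 194 192]
[ 0.58868658 -0.10893634  0.10695791] [-2.3529959   1.06363996  0.45889183] 0.019680653619591027 th 0.06312801584519288
```

Sample edges match the seated model within about 1 px. The crank is about 0.06 rad past one full turn, and the screw has sunk. Handing in.

```bash
python3 -c "
from station import ctrl
print(ctrl.hand_in())"
```

```text
the job is handed in; nothing more can be done
None
```

The sample is seated in the nest with its tab in the slot and released, and the clamp screw dropped into its thread, was turned one full turn forward, and is still held by the crank; the job is handed in and no verdict came back.

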